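# Load the marking slide and index it to its notch

## Robot

A 6-joint arm with a two-finger parallel gripper is mounted at the origin on a cart in front of the work surface, level with it; the furniture and walls round the work are solid. World frame = base frame: x ahead of the robot, y to its left, z up, the work surface at z = 0. Lengths are in m, angles in rad, forces in N, time in s.
With the tool pointing down it reaches from about 0.225 to 0.875 m from the base axis. Payload 3.4 kg.
Tool frame: the origin (TCP) lies at the very end of the fingers, on their centre line; the grasp point (between the pads) lies 19 mm behind it; z points along the fingers, y is the line along which they close (so a half turn about z gives the same grasp; the last joint's range is limited). The gripper opens to 85 mm and grips with 20 to 120 N. Pads are 22 mm wide; open, the fingers measure 114 mm over their backs; the gripper's body (76 mm by 85 mm) begins 54 mm behind the grasp point. The pads swing forward as they close: fully open they stand 13 mm farther back than shut.
Start: joints at [1.21, 0.276, 1.505, -0, 1.361, -0.121], TCP at [0.137, 0.559, 0.231] pointing down, gripper open.
Joint ranges: [-2.89, 2.89], [-0.75, 2.08], [0.22, 2.7], [-1.18, 4.32], [0.11, 2.71], [-2.7, 2.7]. Speed limits (rad/s): [2.57, 2.57, 3.14, 3.14, 3.14, 3.14].

## Interface

Orientations are given as a unit quaternion [w, x, y, z].
In Python, from rig import manip, get_image, camera_info gives the robot as it stands. The module is installed in compiled form; this text tells all that it offers.
- The arm moves only by the shell command python3 -m crank 'ROWS' [FORCE]. ROWS is a JSON object of lists of equal length, an entry for each row: "translation": the shift along the tool's x, y, z in mm, a list of three; "roll": the turn about the tool's z in rad; "fingers": the opening, from 0 (shut) to 1 (fully open). A call has 1 to 8 rows; each row shifts and turns the commanded pose from where the row before left it, along the tool's axes as they then stand; what a row does not reach is not made up. A row lasts 1/10 s, in which the tool goes at most 50 mm and 8.59 degrees, less where a joint would pass 70% of its speed; a pose out of reach is approached as far as the arm can. A call is refused whole if a number of a shift passes 50 or a number of a turn 0.15, either way. A call with a gripper value outside its range is refused whole. The fingers move at their own pace and stop on an object; FORCE is the grip in N (left out, the last holds). Time passes only in rows, so rows that do not move let the fingers close. It gives the time, the measured TCP pose, the force, the opening and the grip force at its end, in the units of the state.
- manip.get_state(): the state, without advancing time (a new reading comes with each control period).
- get_image(name): name is "side" or "top" or "wrist"; returns the picture (400x640x3 uint8, blue, green, red); there is no depth.
- camera_info(name): a dict with "mtx" (3x3 intrinsics, pixels), "rvec" (rotation vector, rad) and "tvec" (3), from world to camera coordinates, as OpenCV has them. Camera axes: x right, y down, z forward; pixel columns grow to the right and rows downward; lengths in m; the calibration is good to about 2 mm. A picture is of the moment at which its call begins: read the wrist's pose just before it. camera_info takes no time and is no camera call; for the wrist camera it gives the pose at the moment of the call.
- manip.sign_off(): hands the job in; it is judged then, once.
The state is a dict: "clock": time; "qpos": joint angles; "qd": joint speeds; "effort": joint torques, N m; "position": TCP position; "ee_rot": TCP orientation; "contact_force": force on the tool from outside, world axes, zero at the start; "moment": the same for the moment, N m; "width": finger opening in m; "gripper_force": force on a finger pad.
Only numpy, scipy, OpenCV 4.12 (cv2) and the standard library are available. Lean on these libraries where they do the work, as an engineer would, in place of code of your own. Each camera call takes 0.05 s, during which the arm holds its last target. There are 200 camera calls.

## Task

Take the marker pen out of the wooden stand, drop it end-down into the black square socket of the slide's carriage and let go of it there. Then take the carriage by its upright steel tab and slide it slowly along the rail, away from its start towards the notch block, until its spring ball clicks into the groove of that block, without running on past the groove. Finish still holding the tab, carriage resting in the notch, and leave the tweezers in the stand and the roll of tape where they are.

Things in the scene. Friction and masses are not known exactly. Their poses are not given: they have to be found in the camera images.
- marker_mid (a point): Centre of the marker pen (white barrel, blue cap, 130 mm long, 14 to 16 mm thick, 20 g), half-way along it. It stands upright in one of the wooden stand's two square wells, whose floors are 6 mm above the table; its x axis runs up along the pen, its top is 65 mm above this point. Flat sides face the point's y (14 mm across) and z.
- stand: Wooden stand, fixed, 120 (its x) x 50 (its y) x 60 mm high; origin at the centre of its underside. Two square wells 18.5 mm wide, 54 mm deep, at x = -35 and x = +35 mm: one holds the marker pen, the other the tweezers; either way round.
- tweezers: Steel tweezers 122 x 10 x 8 mm standing upright in the other well of the stand, to be left there (moved less than 30 mm). Origin half-way along, on one face.
- carriage: Aluminium carriage of the marking slide (0.5 kg), runs only along its y axis on the rail, 220 mm of travel; friction about 2 N. It starts in the -y half of the rail and is to go to +y. Origin at table height below its middle; z up. Its plate's top is 45 mm above the table, 50 mm long in y.
- tab_grip (a point): Point to grip on the carriage's upright steel tab, 102 mm above the table and 18 mm below the tab's top; on the front (-x) side of the rail. The tab is 12 mm thick along the carriage's y and 30 mm wide along its x and stands 75 mm clear above the plate. Axes as the carriage.
- socket_mouth (a point): Centre of the mouth of the carriage's black square pen socket (36 x 36 mm outside), 72 mm above the table, 88 mm behind the tab (+x). Well 18.5 mm square, 2 mm chamfer, 50 mm deep, sides along the carriage's axes; z up. A seated pen has its centre 15 mm above the mouth and 80 mm sticking out.
- ball (a point): The spring-loaded ball (10 mm) under the carriage's front side, directly below the tab; axes as the carriage.
- notch (a point): Middle of the 8 mm groove across the top of the steel notch block (80 mm along the rail, 20 wide, top 26 mm above the table, ramped ends), fixed on the +y side of the start, elsewhere each run; carriage's axes. In the notch, the ball is level with this point along y. The ball rides up the ramp (about 3 N more push), drops in, centres itself from 2 mm off, and takes about 13 N to push out.
- tape_roll: Bystander: roll of black tape, 68 mm across, 19 mm high, lying flat; origin under its centre.

How it is judged:
By the outcome, as a careful person would: the job done as asked, in the order asked, and still so for the second after the job is handed in, while the arm keeps its last pose, push and grip.
It also fails if it takes over 58 s, if anything falls off the work surface, if the arm or the gripper's body presses on something with over 40 N, if the wrist force passes 120 N, or if a joint passes its speed limit or range.

## Working session

There is one attempt and no reset: what is moved stays moved. The work goes in short steps, Python scripts to look and compute and a shell command to move; the robot and the scene stay as the last step left them, time stands still between calls to the robot, and variables do not carry over. Pictures are saved under pics/ and viewed, at most 10 in all, crops included, and the job is handed in when it is done.

```bash
mkdir -p pics; cat > h.py <<'E'
import numpy as np, cv2
from rig import manip, get_image, camera_info
def cam(n):
    c=camera_info(n); R=cv2.Rodrigues(np.array(c["rvec"],float))[0]
    return np.array(c["mtx"],float),R,np.array(c["tvec"],float).ravel()
def ray(c,px):
    K,R,t=c; d=R.T@np.linalg.solve(K,[px[0],px[1],1.]); return -R.T@t,d/np.linalg.norm(d)
def onz(c,px,z):
    o,d=ray(c,px); return o+d*(z-o[2])/d[2]
def tri(c1,p1,c2,p2):
    o1,d1=ray(c1,p1);o2,d2=ray(c2,p2)
    s=np.linalg.lstsq(np.c_[d1,-d2],o2-o1,rcond=None)[0]
    a,b=o1+s[0]*d1,o2+s[1]*d2
    return (a+b)/2,np.linalg.norm(a-b)
def proj(c,P):
    K,R,t=c; q=K@(R@np.array(P,float)+t); return q[:2]/q[2]
E
python3 - <<'E'
from h import *
for n in("side","top"):
    cv2.imwrite(f"pics/{n}0.png",get_image(n)); K,R,t=cam(n); print(n,-R.T@t,R[2])
print(manip.get_state())
E
```

```text
side [ 0.3586062  -0.88518595  0.51631801] [ 0.22224348  0.82646015 -0.51727309]
top [ 0.41804595 -0.17788955  1.01796161] [ 0.1262651   0.02303657 -0.99172902]
{'clock': 0.1, 'qpos': array([ 1.20998213e+00,  2.76504572e-01,  1.50603612e+00, -1.47596884e-05,
        1.36068170e+00, -1.21036175e-01]), 'qd': array([-0.000222  , -0.00162295, -0.00188542, -0.00022878,  0.00037175,
       -0.00059114]), 'effort': array([ 4.76520690e-04, -4.17708778e+01, -2.46400416e+01, -1.46692009e-04,
        5.85646936e-03,  1.90569114e-05]), 'position': array([0.13641426, 0.55808807, 0.23052992]), 'ee_rot': array([-1.87420524e-04,  1.19600440e-01,  9.92821772e-01, -7.93054131e-04]), 'contact_force': array([-0.57221382, -0.73044721, -0.0447701 ]), 'moment': array([0.03476215, 0.02059824, 0.01345445]), 'gripper_force': 0.0, 'width': 0.08548652568378369}
```

View pics/side0.png

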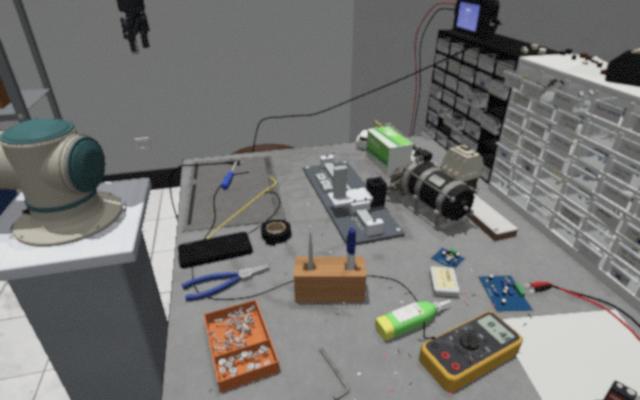

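View pics/top0.png

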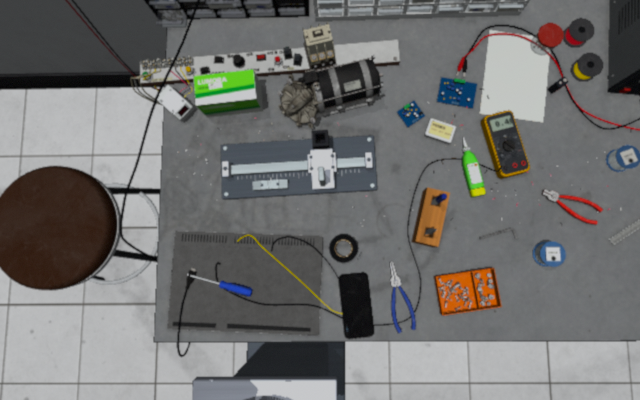

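The side view shows the stand at (330,278) with the marker's blue cap at (351,240) and the tweezers at (310,250). The top view shows the marker at (441,198), the stand at (431,217), the carriage at (321,170), the socket at (321,139) and the notch block at (270,184).

```bash
python3 - <<'E'
from h import *
s=cv2.imread("pics/side0.png");t=cv2.imread("pics/top0.png")
a=cv2.resize(t[115:260,210:460],None,fx=3.2,fy=3.2,interpolation=cv2.INTER_CUBIC)
cv2.imwrite("pics/topc.png",a)
b=cv2.resize(s[145:315,270:410],None,fx=3.5,fy=3.5,interpolation=cv2.INTER_CUBIC)
cv2.imwrite("pics/sidec.png",b)
T=cam("top");S=cam("side")
def blobs(im,lo,hi,box):
    x0,y0,x1,y1=box; m=cv2.inRange(cv2.cvtColor(im,cv2.COLOR_BGR2HSV)[y0:y1,x0:x1],lo,hi)
    c=max(cv2.findContours(m,0,1)[0],key=cv2.contourArea); 
    return c.reshape(-1,2)+[x0,y0]
w=blobs(t,(5,80,60),(22,255,255),(405,180,455,255)); r=cv2.minAreaRect(w.astype(np.float32)); print("stand top",r)
for p in cv2.boxPoints(r): print(onz(T,p,.06))
print("c",onz(T,r[0],.06))
bt=blobs(t,(108,100,30),(130,255,255),(425,185,455,215)); print("blue top",bt.min(0),bt.max(0),onz(T,bt.mean(0),.136))
bs=blobs(s,(108,100,30),(130,255,255),(335,220,365,265)); print("blue side",bs.min(0),bs.max(0))
p=onz(T,bt.mean(0),.136); print(proj(S,p),proj(S,[p[0],p[1],.06]))
E
```

```text
stand top ((431.7115478515625, 216.94232177734375), (25.69121551513672, 57.26591110229492), 11.309932708740234)
[ 0.44689441 -0.32938072  0.06      ]
[ 0.56800483 -0.3572779   0.06      ]
[ 0.55639542 -0.41114485  0.06      ]
[ 0.4357954  -0.38250914  0.06      ]
c [ 0.50130299 -0.37000747  0.06      ]
blue top [436 194] [445 201] [ 0.53341771 -0.37441168  0.136     ]
blue side [347 228] [354 253]
[350.03406311 227.16944037] [348.51805371 263.72706994]
```

View pics/topc.png

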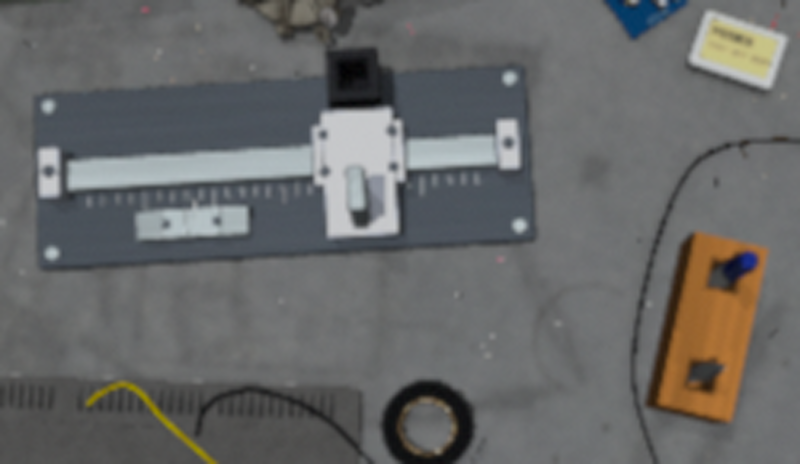

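View pics/sidec.png

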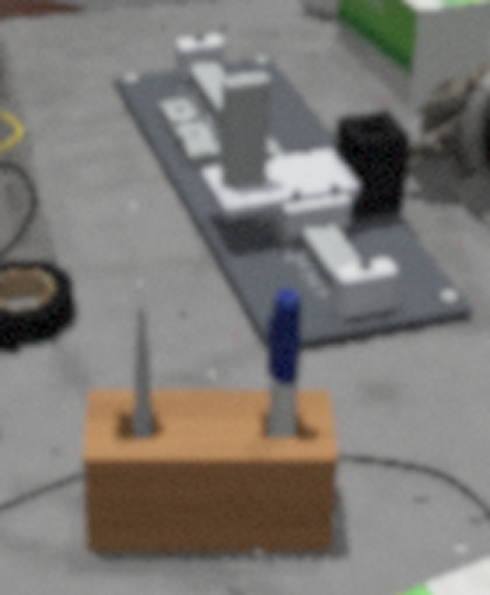

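The crops show: stand wells at (722,272) for the pen and (705,372) for the tweezers, the socket mouth at (352,72), the tab's top at (355,178) and the notch groove at (192,221), all in crop pixels. The tape roll is at (428,425), clear of all of these.

```bash
cat >> h.py <<'E'
def to(P,yaw=None,s=None):
    """tool-frame shift in mm and roll so that tcp -> P, tool y at yaw (deg, mod 180)"""
    s=s or manip.get_state(); w,x,y,z=s["ee_rot"]
    from scipy.spatial.transform import Rotation as Ro
    R=Ro.from_quat([x,y,z,w]).as_matrix(); a=np.degrees(np.arctan2(R[1,1],R[0,1]))
    d=np.array(P)-s["position"]; print("t",round(s["clock"],2),"pos",s["position"].round(4),"yaw",a.round(2),"tilt",R[:,2].round(4),"w",round(s["width"],4),"F",s["contact_force"].round(1),"g",round(s["gripper_force"],1))
    print("shift mm",(R.T@d*1000).round(1),"roll",None if yaw is None else np.radians((a-yaw+90)%180-90).round(3))
E
python3 - <<'E'
from h import *
T=cam("top"); c=lambda x,y:np.array([x/3.2+210,y/3.2+115])
f=lambda n,x,y,z:print(n,onz(T,c(x,y),z).round(4))
f("socket",352,72,.072);f("tab",355,178,.12);f("notch",192,221,.026)
f("plateA",323,113,.045);f("plateB",390,108,.045);f("plateC",398,233,.045);f("plateD",328,237,.045)
a,b=onz(T,c(36,95),.01),onz(T,c(525,67),.01);print("rail yaw",np.degrees(np.arctan2(*(a-b)[1::-1])),np.linalg.norm(a-b))
a,b=onz(T,c(41,268),.01),onz(T,c(535,239),.01);print("rail yaw",np.degrees(np.arctan2(*(a-b)[1::-1])))
to([.535,-.378,.231],77)
E
```

```text
socket [ 0.6766 -0.1309  0.072 ]
tab [ 0.5936 -0.1349  0.12  ]
notch [ 0.5823 -0.0148  0.026 ]
plateA [ 0.6547 -0.1091  0.045 ]
plateB [ 0.6577 -0.156   0.045 ]
plateC [ 0.5692 -0.161   0.045 ]
plateD [ 0.5669 -0.1125  0.045 ]
rail yaw 92.59240207166978 0.35700553406836216
rail yaw 92.79715413494945
t 0.1 pos [0.1364 0.5581 0.2305] yaw 76.26 tilt [-6.0e-04 -1.5e-03 -1.0e+00] w 0.0855 F [-0.6 -0.7 -0. ] g 0.0
shift mm [-6.095e+02 -8.146e+02  7.000e-01] roll -0.013
```

```bash
python3 -m crank '{"translation":[[-29,-38.8,0],[-29,-38.8,0],[-29,-38.8,0],[-29,-38.8,0],[-29,-38.8,0],[-29,-38.8,0],[-29,-38.8,0],[-29,-38.8,0]],"roll":[0,0,0,0,0,0,0,0],"fingers":[1,1,1,1,1,1,1,1]}' 30
python3 -m crank '{"translation":[[-29,-38.8,0],[-29,-38.8,0],[-29,-38.8,0],[-29,-38.8,0],[-29,-38.8,0],[-29,-38.8,0],[-29,-38.8,0],[-29,-38.8,0]],"roll":[0,0,0,0,0,0,0,0],"fingers":[1,1,1,1,1,1,1,1]}'
python3 -m crank '{"translation":[[-29,-38.8,0],[-29,-38.8,0],[-29,-38.8,0],[-29,-38.8,0],[0,0,0],[0,0,0]],"roll":[0,0,0,0,0,0],"fingers":[1,1,1,1,1,1]}'
python3 - <<'E'
from h import *
to([.535,-.378,.231],77)
cv2.imwrite("pics/w1.png",get_image("wrist"));W=cam("wrist");print(-W[1].T@W[2],W[1][2])
for p in([.535,-.378,.136],[.535,-.378,.06],[.501,-.37,.06]):print(proj(W,p))
E
```

```text
clock: 0.9
position: [0.2882, 0.2002, 0.2312]
ee_rot: [0.0, 0.119, 0.993, 0.0]
contact_force: [1.0, 0.7, -0.2]
width: 0.0853
gripper_force: 0.0
clock: 1.7
position: [0.44, -0.1566, 0.231]
ee_rot: [-0.0, 0.12, 0.993, 0.0]
contact_force: [0.8, -0.4, -0.6]
width: 0.0855
gripper_force: 0.0
clock: 2.3
position: [0.5153, -0.3335, 0.2298]
ee_rot: [-0.001, 0.12, 0.993, 0.001]
contact_force: [-0.0, 0.9, -0.2]
width: 0.0854
gripper_force: 0.0
t 2.3 pos [ 0.5153 -0.3335  0.2298] yaw 76.17 tilt [-0.0021  0.0023 -1.    ] w 0.0854 F [-0.   0.9 -0.2] g 0.0
shift mm [-29.7 -38.5  -1.4] roll -0.014
[ 0.43783746 -0.31476172  0.37342766] [ 0.30098502 -0.07221526 -0.95089062]
[270.67393504 241.60210386]
[281.16421976 209.97620434]
[279.52781203 176.32774569]
```

View pics/w1.png

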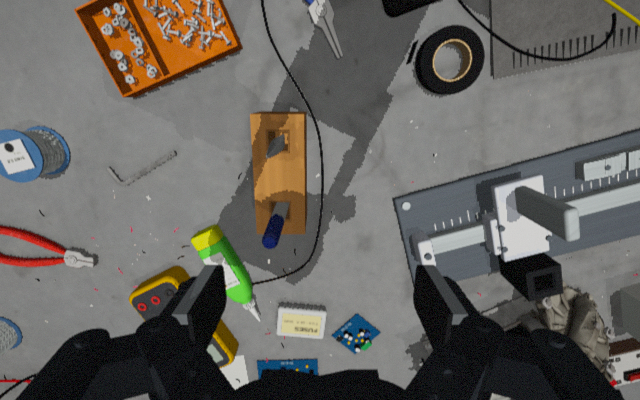

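The wrist view shows the pen top at (269,241) and its well at (281,208), both within about 2 px of prediction. The tab's top is near (573,220), the socket mouth at (545,282) and the notch groove at about (606,165).

```bash
python3 - <<'E'
from h import *
im=cv2.imread("pics/w1.png");W=cam("wrist")
m=cv2.inRange(cv2.cvtColor(im,cv2.COLOR_BGR2HSV)[100:250,235:315],(5,80,60),(22,255,255))
c=max(cv2.findContours(m,0,1)[0],key=cv2.contourArea)+np.array([235,100]);r=cv2.minAreaRect(c)
P=np.array([onz(W,p,.06) for p in cv2.boxPoints(r)]);print(P.round(4));print(P.mean(0))
for i in range(4):
    d=P[i]-P[i-1];print(np.linalg.norm(d),np.degrees(np.arctan2(d[1],d[0])))
print("pen top",onz(W,(269,241),.136),"well",onz(W,(281,208),.06))
print("socket",onz(W,(545,282),.072))
to([.534,-.378,.081],77)
E
```

```text
[[ 0.436  -0.3799  0.06  ]
 [ 0.4476 -0.3303  0.06  ]
 [ 0.5664 -0.3596  0.06  ]
 [ 0.5534 -0.4154  0.06  ]]
[ 0.5008503  -0.37129329  0.06      ]
0.12263613840949932 163.18659796084202
0.050921051333259616 76.89590609580556
0.12234040084553827 -13.828976701784404
0.057307187100469476 -103.05548290123576
pen top [ 0.53418211 -0.3791392   0.136     ] well [ 0.53292351 -0.37758215  0.06      ]
socket [ 0.67482402 -0.1281503   0.072     ]
t 2.35 pos [ 0.515  -0.3324  0.2303] yaw 76.23 tilt [-0.0019  0.0022 -1.    ] w 0.0854 F [0.1 1.8 0.3] g 0.0
shift mm [-29.6 -40.  149.1] roll -0.013
```

```bash
python3 -m crank '{"translation":[[-30,-40,0],[0,0,0],[0,0,0]],"roll":[-0.013,0,0],"fingers":[1,1,1]}'
python3 -c "
from h import *
to([.5345,-.3785,.081],77)"
```

```text
clock: 2.65
position: [0.535, -0.3779, 0.231]
ee_rot: [-0.0, 0.113, 0.994, 0.001]
contact_force: [0.0, 0.3, -0.3]
width: 0.0856
gripper_force: 0.0
t 2.65 pos [ 0.535  -0.3779  0.231 ] yaw 77.02 tilt [-8.0e-04  1.3e-03 -1.0e+00] w 0.0856 F [ 0.   0.3 -0.3] g 0.0
shift mm [  0.2  -0.9 150. ] roll 0.0
```

```bash
python3 -m crank '{"translation":[[0,0,40],[0,0,40],[0,0,40],[0,0,30],[0,0,0],[0,0,0],[0,0,0],[0,0,0]],"roll":[0,0,0,0,0,0,0,0],"fingers":[1,1,1,1,1,0,0,0]}' 40
python3 -m crank '{"translation":[[0,0,0],[0,0,0],[0,0,0],[0,0,0],[0,0,0],[0,0,0]],"roll":[0,0,0,0,0,0],"fingers":[0,0,0,0,0,0]}'
```

```text
clock: 3.45
position: [0.5365, -0.3796, 0.0839]
ee_rot: [0.002, 0.113, 0.994, -0.001]
contact_force: [0.6, 0.4, -0.3]
width: 0.0441
gripper_force: 0.0
clock: 4.05
position: [0.5358, -0.3794, 0.0824]
ee_rot: [0.001, 0.113, 0.994, -0.0]
contact_force: [0.6, 0.4, 5.4]
width: 0.0134
gripper_force: 40.1
```

```bash
python3 -m crank '{"translation":[[0,0,-10],[0,0,-20],[0,0,-25],[0,0,-25],[0,0,-25],[0,0,-25],[0,0,-20],[0,0,0]],"roll":[0,0,0,0,0,0,0,0],"fingers":[0,0,0,0,0,0,0,0]}'
python3 -c "
from h import *
to([.6757,-.1295,.231],92.7)"
```

```text
clock: 4.85
position: [0.5366, -0.3801, 0.2349]
ee_rot: [0.003, 0.113, 0.994, -0.002]
contact_force: [0.9, 0.5, -0.2]
width: 0.0136
gripper_force: 39.4
t 4.85 pos [ 0.5366 -0.3801  0.2349] yaw 77.0 tilt [ 0.0051 -0.0043 -1.    ] w 0.0136 F [ 0.9  0.5 -0.2] g 39.4
shift mm [-79.1 275.4   3.5] roll -0.274
```

```bash
python3 -m crank '{"translation":[[-11,39,0],[-11,39,0],[-11,39,0],[-11,39,0],[-11,39,0],[-11,39,0],[-13,41,0],[0,0,0]],"roll":[0,0,0,0,0,0,0,0],"fingers":[0,0,0,0,0,0,0,0]}'
python3 -m crank '{"translation":[[0,0,0],[0,0,0],[0,0,0],[0,0,0]],"roll":[-0.137,-0.137,0,0],"fingers":[0,0,0,0]}'
python3 - <<'E'
from h import *
to([.6757,-.1295,.231],92.7)
cv2.imwrite("pics/w2.png",get_image("wrist"));W=cam("wrist")
for p in([.6757,-.1295,.072],[.59,-.135,.12],[.5823,-.0148,.026]):print(proj(W,p))
E
```

```text
clock: 5.65
position: [0.6758, -0.1231, 0.2293]
ee_rot: [-0.001, 0.11, 0.994, 0.002]
contact_force: [-0.5, -0.3, -0.3]
width: 0.0134
gripper_force: 39.4
clock: 6.05
position: [0.6735, -0.1292, 0.2304]
ee_rot: [-0.001, -0.022, 1.0, 0.0]
contact_force: [0.0, -0.3, 0.2]
width: 0.0133
gripper_force: 39.4
t 6.05 pos [ 0.6735 -0.1292  0.2304] yaw 92.51 tilt [-1.7e-03  3.0e-04 -1.0e+00] w 0.0133 F [ 0.  -0.3  0.2] g 39.4
shift mm [-2.2 -0.4 -0.6] roll -0.003
[320.1977759  186.18472463]
[318.05291667  90.01045101]
[438.49282782  89.05885283]
```

View pics/w2.png

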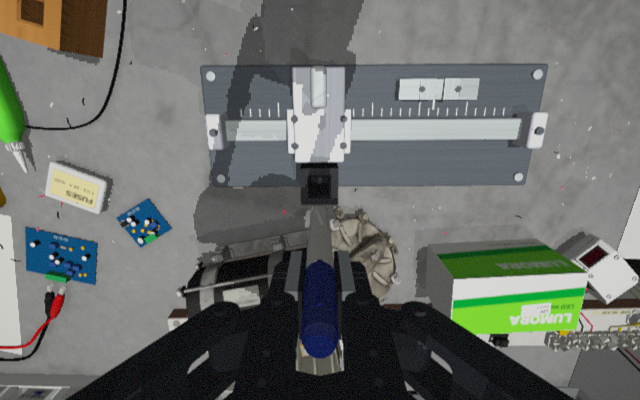

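```bash
python3 - <<'E'
from h import *
im=cv2.imread("pics/w2.png")[60:220,270:370]
a=cv2.resize(im,None,fx=3.7,fy=3.7,interpolation=cv2.INTER_CUBIC)
b=cv2.convertScaleAbs(cv2.resize(im[95:160],None,fx=4.3,fy=4.3,interpolation=cv2.INTER_CUBIC),alpha=3)
a=np.pad(a,((0,0),(0,0),(0,0)));o=np.zeros((592,800,3),np.uint8);o[:a.shape[0],:a.shape[1]]=a;o[:b.shape[0],370:370+b.shape[1]]=b;
cv2.imwrite("pics/w2c.png",o)
E
```

```text
(no output)
```

View pics/w2c.png

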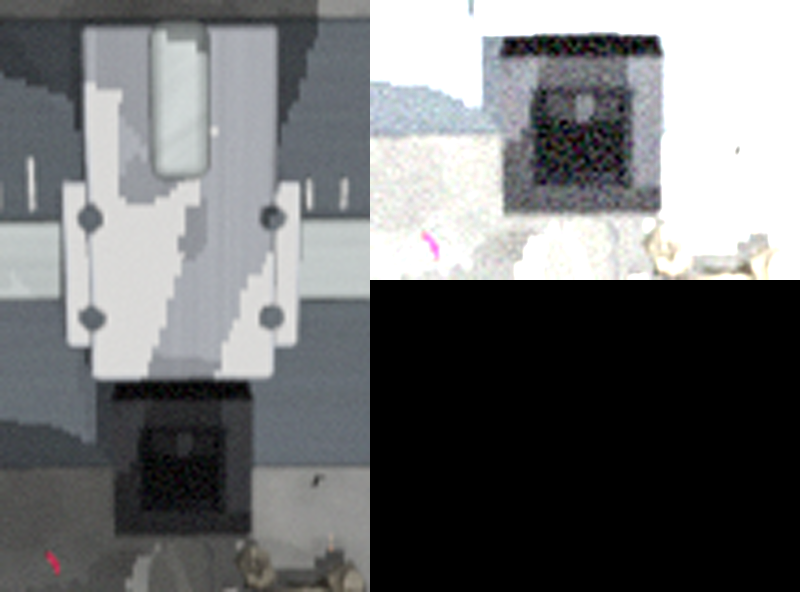

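The socket's outer and inner squares both centre at (319.3,186.3). Prediction was (320.2,186.2), so my estimate holds within 1 mm. The tab's top is near (319,87) and the pen's lower end at about (318,207).

```bash
python3 - <<'E'
from h import *
W=cam("wrist");s=manip.get_state();x,y,z=s["position"]
print("pen bottom pred",proj(W,[x,y,z-.0764]),proj(W,[x-.008,y,z-.0764]),proj(W,[x+.008,y,z-.0764]))
print("socket",onz(W,(319.3,186.3),.072))
c=lambda a,b:(a/3.7+270,b/3.7+60)
# tab top face in crop x151..208,y 36..176 ; plate corner yaw
for p in((151,36),(208,36),(208,176),(151,176),(180,106)):print("tab",onz(W,c(*p),.12).round(4))
for p in((398,77),(479,77),(479,101),(398,101),(444,89)):print("block",onz(W,p,.026).round(4))
a,b=onz(W,c(83,28),.045),onz(W,c(276,28),.045);print((b-a),np.degrees(np.arctan2(*(b-a)[1::-1])))
to([.6759,-.1303,.231],92.7)
E
```

```text
pen bottom pred [320.99388392 213.58557709] [321.50640137 202.92083252] [320.49215564 224.0258146 ]
socket [ 0.67585086 -0.1303497   0.072     ]
tab [ 0.5765 -0.1408  0.12  ]
tab [ 0.576  -0.1297  0.12  ]
tab [ 0.6021 -0.1284  0.12  ]
tab [ 0.6026 -0.1399  0.12  ]
tab [ 0.589  -0.1346  0.12  ]
block [ 0.5728 -0.0567  0.026 ]
block [0.5693 0.0236 0.026 ]
block [0.5919 0.028  0.026 ]
block [ 0.5955 -0.054   0.026 ]
block [ 0.582  -0.0093  0.026 ]
[-0.00212029  0.04846134  0.        ] 92.50521481302557
t 6.1 pos [ 0.6736 -0.1292  0.2306] yaw 92.53 tilt [-1.2e-03  3.0e-04 -1.0e+00] w 0.0136 F [ 0.2  0.2 -1.2] g 39.4
shift mm [-2.2 -1.2 -0.4] roll -0.003
```

```bash
python3 -m crank '{"translation":[[-2.2,-1.2,40],[0,0,40],[0,0,0],[0,0,0]],"roll":[0,0,0,0],"fingers":[0,0,0,0]}'
python3 - <<'E'
from h import *
to([.6759,-.1303,.231],92.7)
im=get_image("wrist");W=cam("wrist");x,y,z=manip.get_state()["position"]
print("pen bottom pred",proj(W,[x,y,z-.0764]),proj(W,[x-.008,y,z-.0764]),proj(W,[x,y-.007,z-.0764]),"sock",proj(W,[.6759,-.1303,.072]))
cv2.imwrite("pics/w3.png",cv2.convertScaleAbs(cv2.resize(im[150:270,260:380],None,fx=4.9,fy=4.9,interpolation=cv2.INTER_CUBIC),alpha=1.7))
E
```

```text
clock: 6.5
position: [0.6761, -0.1301, 0.1512]
ee_rot: [-0.001, -0.023, 1.0, 0.0]
contact_force: [-0.1, -0.4, 0.2]
width: 0.0138
gripper_force: 39.3
t 6.5 pos [ 0.6761 -0.1301  0.1512] yaw 92.63 tilt [-1.4e-03  4.0e-04 -1.0e+00] w 0.0138 F [-0.1 -0.4  0.2] g 39.3
shift mm [  0.4  -0.1 -79.8] roll -0.001
pen bottom pred [321.08090042 213.31573435] [321.61737608 202.6568222 ] [311.26035079 212.89151285] sock [321.19158564 209.72796856]
```

View pics/w3.png

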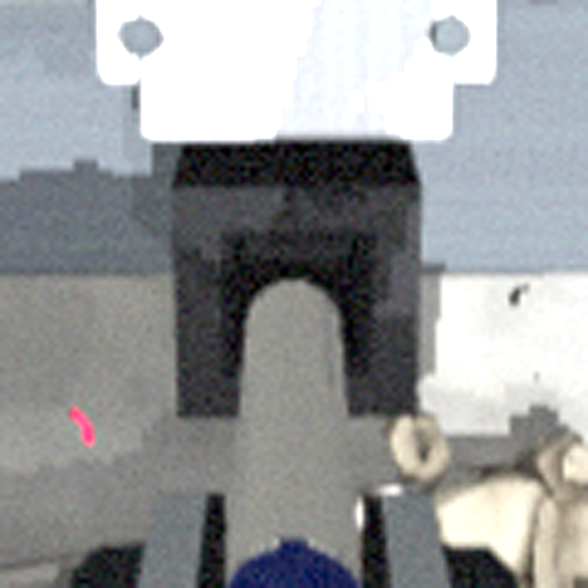

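The pen's tip centres at column 320, in line with the socket in y. In x it appears a few mm too far back: its front edge is at row 207, and the socket centre is at row 211. I'll check for tilt.

```bash
python3 - <<'E'
from h import *
W=cam("wrist");S=cam("side");x,y,z=manip.get_state()["position"]
for h in (.070,.076,.080):print("cap rim",h,proj(W,[x-.008,y,z-.0764+h]))
# dx sensitivity
print(proj(W,[x,y,.0748])-proj(W,[x-.001,y,.0748]))
im=get_image("side");cv2.imwrite("pics/s3.png",im)
for p in([x,y,.0748],[x,y,z-.0764+.13],[.6759,-.1303,.072]):print("side",proj(S,p))
c=proj(S,[.6759,-.1303,.09]).astype(int);print(c)
cv2.imwrite("pics/s3c.png",cv2.convertScaleAbs(cv2.resize(im[c[1]-50:c[1]+50,c[0]-60:c[0]+60],None,fx=5.8,fy=5.8,interpolation=cv2.INTER_CUBIC),alpha=1.4))
E
```

```text
cap rim 0.07 [322.41203387 246.21218485]
cap rim 0.076 [322.51114196 251.64432001]
cap rim 0.08 [322.58126708 255.48789306]
[-0.06599018  1.31237474]
side [377.30614846 179.55228481]
side [381.61739636 124.15678502]
side [376.72918981 180.69465489]
[377 173]
```

View pics/s3c.png

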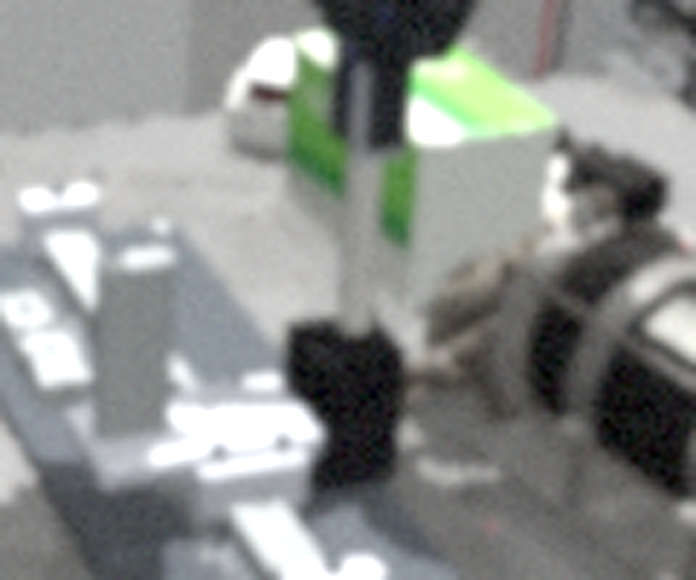

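The side crop shows the pen tip at (358,335) against a socket mouth centred near (346,335). The pen leans slightly and its tip is about 4 mm too far in +x, which agrees with the wrist view. I'll shift -x and feel it in.

```bash
python3 -m crank '{"translation":[[3.8,0,0],[0,0,0],[0,0,3],[0,0,3],[0,0,3],[0,0,3],[0,0,0]],"roll":[0,0,0,0,0,0,0],"fingers":[0,0,0,0,0,0,0]}' 25
python3 -c "
from h import *
to([.6759,-.1303,.099],92.7)"
```

```text
clock: 7.3
position: [0.6724, -0.1299, 0.1384]
ee_rot: [-0.0, -0.024, 1.0, 0.0]
contact_force: [0.1, 0.3, -0.6]
width: 0.0135
gripper_force: 39.4
t 7.3 pos [ 0.6724 -0.1299  0.1384] yaw 92.7 tilt [-1.e-03  5.e-04 -1.e+00] w 0.0135 F [ 0.1  0.3 -0.6] g 39.4
shift mm [-3.5 -0.6 39.4] roll 0.0
```

```bash
python3 -m crank '{"translation":[[0,0,4],[0,0,4],[0,0,4],[0,0,4],[0,0,0]],"roll":[0,0,0,0,0],"fingers":[0,0,0,0,0]}'
python3 -m crank '{"translation":[[-0.5,0,4],[-0.5,0,4],[-0.5,0,4],[0,0,2],[0,0,0]],"roll":[0,0,0,0,0],"fingers":[0,0,0,0,0]}'
```

```text
clock: 7.8
position: [0.6725, -0.1299, 0.1225]
ee_rot: [-0.0, -0.024, 1.0, 0.0]
contact_force: [0.3, -0.8, -0.2]
width: 0.0132
gripper_force: 39.4
clock: 8.3
position: [0.6738, -0.1299, 0.1087]
ee_rot: [-0.0, -0.024, 1.0, 0.0]
contact_force: [-0.1, -0.8, 0.9]
width: 0.0136
gripper_force: 39.4
```

```bash
python3 -m crank '{"translation":[[0,0,3],[0,0,3],[0,0,2],[0,0,0],[0,0,0],[0,0,0],[0,0,0],[0,0,0]],"roll":[0,0,0,0,0,0,0,0],"fingers":[0,0,0,0,0.35,0.35,0.35,0.35]}'
python3 - <<'E'
from h import *
to([.589,-.1346,.20],92.7)
im=get_image("side");cv2.imwrite("pics/s4.png",im)
E
```

```text
clock: 9.1
position: [0.6742, -0.13, 0.1014]
ee_rot: [0.0, -0.024, 1.0, 0.0]
contact_force: [0.6, 0.0, -0.1]
width: 0.0299
gripper_force: 0.0
t 9.1 pos [ 0.6742 -0.13    0.1014] yaw 92.7 tilt [ 3.e-04  0.e+00 -1.e+00] w 0.0299 F [ 0.6  0.  -0.1] g 0.0
shift mm [ 85.3  -0.6 -98.6] roll 0.0
```

```bash
python3 -m crank '{"translation":[[0,0,-15],[0,0,-35],[0,0,-40],[0,0,-15],[40,0,0],[46,-0.4,0],[0,0,0],[0,0,0]],"roll":[0,0,0,0,0,0,0,0],"fingers":[0.35,0.35,0.35,1,1,1,1,1]}'
python3 - <<'E'
from h import *
to([.588,-.1344,.083],92.7)
im=get_image("wrist");W=cam("wrist");T=cam("top");t=get_image("top")
cv2.imwrite("pics/w5.png",im)
for n,p in dict(pent=[.6759,-.1303,.152],tab=[.588,-.1344,.12],notch=[.582,-.012,.026]).items():print(n,proj(W,p),proj(T,p))
s=get_image("side")
o=np.zeros((400,800,3),np.uint8);o[:,:640]=im
o=np.vstack([o[:, :], np.zeros((200,800,3),np.uint8)]);o[400:,:300]=cv2.resize(t[130:197,220:320],(300,200));o[400:,310:610]=cv2.resize(s[130:230,300:450],(300,200))
cv2.imwrite("pics/w5c.png",o)
E
```

```text
clock: 9.95
position: [0.5874, -0.1344, 0.2068]
ee_rot: [0.0, -0.023, 1.0, -0.0]
contact_force: [0.3, 0.1, 0.6]
width: 0.0853
gripper_force: 0.0
t 9.95 pos [ 0.5874 -0.1344  0.2068] yaw 92.66 tilt [ 9.e-04 -0.e+00 -1.e+00] w 0.0853 F [0.3 0.1 0.6] g 0.0
shift mm [ -0.5  -0.  123.8] roll -0.001
pent [321.42465275 335.07717822] [317.69815269 127.23279043]
tab [321.39078783 207.44751903] [320.68645278 173.29505387]
notch [441.75985448 176.89415004] [268.78659673 184.21301828]
```

View pics/w5c.png

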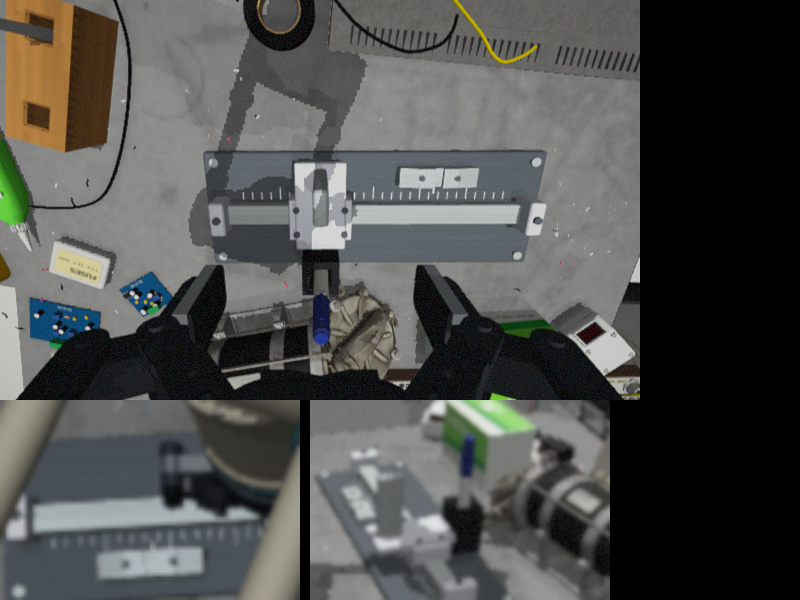

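The wrist view shows the pen upright in the socket (top at (321,337), predicted (321,335)), the tab at (321,207), the tweezers still in the stand and the block at columns 399–479. I'll locate the groove from a pixel profile.

```bash
python3 - <<'E'
from h import *
for f,r in(("w5",(168,190)),("w2",(77,101))):
    g=cv2.cvtColor(cv2.imread(f"pics/{f}.png"),cv2.COLOR_BGR2GRAY).astype(float)
    print(f);print("upper",dict(zip(range(394,486),g[r[0]+2:r[0]+6,394:486].mean(0).astype(int))))
    print("lower",list(g[r[1]-6:r[1]-2,394:486].mean(0).astype(int)))
t=cv2.cvtColor(cv2.imread("pics/top0.png"),cv2.COLOR_BGR2GRAY).astype(float)
print("top",dict(zip(range(248,294),t[182:187,248:294].mean(0).astype(int))))
W=cam("wrist");T=cam("top")
for y in(-.06,-.05,-.02,-.016,-.012,-.008,-.004,.02,.03):print(y,proj(W,[.582,y,.026]).round(1),proj(T,[.582,y,.026]).round(1))
E
```

```text
w5
upper {394: np.int64(99), 395: np.int64(93), 396: np.int64(69), 397: np.int64(58), 398: np.int64(60), 399: np.int64(87), 400: np.int64(166), 401: np.int64(199), 402: np.int64(198), 403: np.int64(198), 404: np.int64(197), 405: np.int64(198), 406: np.int64(197), 407: np.int64(196), 408: np.int64(196), 409: np.int64(196), 410: np.int64(196), 411: np.int64(196), 412: np.int64(196), 413: np.int64(196), 414: np.int64(196), 415: np.int64(196), 416: np.int64(196), 417: np.int64(196), 418: np.int64(196), 419: np.int64(197), 420: np.int64(197), 421: np.int64(200), 422: np.int64(201), 423: np.int64(197), 424: np.int64(200), 425: np.int64(197), 426: np.int64(194), 427: np.int64(197), 428: np.int64(201), 429: np.int64(199), 430: np.int64(197), 431: np.int64(197), 432: np.int64(198), 433: np.int64(197), 434: np.int64(195), 435: np.int64(196), 436: np.int64(198), 437: np.int64(195), 438: np.int64(196), 439: np.int64(195), 440: np.int64(195), 441: np.int64(197), 442: np.int64(193), 443: np.int64(127), 444: np.int64(109), 445: np.int64(202), 446: np.int64(198), 447: np.int64(194), 448: np.int64(19
[... 5859 characters left out ...]
74: np.int64(189), 275: np.int64(186), 276: np.int64(168), 277: np.int64(143), 278: np.int64(135), 279: np.int64(159), 280: np.int64(174), 281: np.int64(176), 282: np.int64(176), 283: np.int64(176), 284: np.int64(177), 285: np.int64(176), 286: np.int64(171), 287: np.int64(128), 288: np.int64(76), 289: np.int64(76), 290: np.int64(82), 291: np.int64(83), 292: np.int64(83), 293: np.int64(83)}
-0.06 [394.8 174. ] [289.9 184. ]
-0.05 [404.7 174.5] [285.5 184. ]
-0.02 [434.2 175.9] [272.3 184.2]
-0.016 [438.1 176. ] [270.5 184.2]
-0.012 [442.  176.2] [268.8 184.2]
-0.008 [446.  176.4] [267.  184.2]
-0.004 [449.9 176.6] [265.3 184.3]
0.02 [473.4 177.7] [254.7 184.4]
0.03 [483.2 178.1] [250.3 184.4]
```

```bash
python3 -m crank '{"translation":[[0,0,40],[0,0,40],[0,0,34],[0,0,10],[0,0,0],[0,0,0],[0,0,0],[0,0,0]],"roll":[0,0,0,0,0,0,0,0],"fingers":[1,1,1,1,1,0,0,0]}' 60
python3 -m crank '{"translation":[[0,0,0],[0,0,0],[0,0,0],[0,0,0],[0,0,0],[0,0,0],[0,0,0]],"roll":[0,0,0,0,0,0,0],"fingers":[0,0,0,0,0,0,0]}'
python3 -c "
from h import *
u=np.array([-.0471,.9989,0]);p=manip.get_state()['position']
to([.588,-.1344,.083]+.12*u,92.7)"
```

```text
clock: 10.9
position: [0.5895, -0.1348, 0.0841]
ee_rot: [0.002, -0.024, 1.0, -0.001]
contact_force: [-0.3, 0.7, 1.2]
width: 0.0437
gripper_force: 0.0
clock: 11.6
position: [0.5885, -0.1345, 0.0832]
ee_rot: [0.001, -0.024, 1.0, -0.0]
contact_force: [-0.9, 0.3, 5.5]
width: 0.0114
gripper_force: 59.7
t 11.6 pos [ 0.5885 -0.1345  0.0832] yaw 92.71 tilt [ 1.e-03 -2.e-04 -1.e+00] w 0.0114 F [-0.9  0.3  5.5] g 59.7
shift mm [5.000e-01 1.201e+02 1.000e-01] roll 0.0
```

```bash
R='python3 -m crank'; python3 -m crank '{"translation":[[0,2,0],[0,3,0],[0,3,0],[0,3,0],[0,3,0],[0,3,0],[0,3,0],[0,0,0]],"roll":[0,0,0,0,0,0,0,0],"fingers":[0,0,0,0,0,0,0,0]}'
python3 -m crank '{"translation":[[0,3,0],[0,3,0],[0,3,0],[0,3,0],[0,3,0],[0,3,0],[0,3,0],[0,3,0]],"roll":[0,0,0,0,0,0,0,0],"fingers":[0,0,0,0,0,0,0,0]}'
python3 -m crank '{"translation":[[0,3,0],[0,3,0],[0,3,0],[0,3,0],[0,3,0],[0,3,0],[0,3,0],[0,3,0]],"roll":[0,0,0,0,0,0,0,0],"fingers":[0,0,0,0,0,0,0,0]}'
python3 -c "
from h import *
u=np.array([-.0471,.9989,0])
to([.588,-.1344,.083]+.12*u,92.7)"
```

```text
clock: 12.4
position: [0.5875, -0.1146, 0.0831]
ee_rot: [0.0, -0.024, 1.0, -0.0]
contact_force: [-0.7, -0.3, 5.3]
width: 0.0113
gripper_force: 60.0
clock: 13.2
position: [0.5864, -0.0912, 0.0831]
ee_rot: [0.0, -0.024, 1.0, -0.001]
contact_force: [-0.9, -1.8, 5.8]
width: 0.0113
gripper_force: 59.9
clock: 14.0
position: [0.5852, -0.0672, 0.0831]
ee_rot: [0.0, -0.024, 1.0, -0.001]
contact_force: [-1.7, -1.6, 5.5]
width: 0.0115
gripper_force: 60.0
t 14.0 pos [ 0.5852 -0.0672  0.0831] yaw 92.73 tilt [ 8.0e-04 -1.4e-03 -1.0e+00] w 0.0115 F [-1.7 -1.6  5.5] g 60.0
shift mm [ 0.3 52.7  0. ] roll 0.0
```

```bash
for i in 1; do python3 -m crank '{"translation":[[0,2,0],[0,2,0],[0,2,0],[0,2,0],[0,2,0],[0,2,0],[0,2,0],[0,2,0]],"roll":[0,0,0,0,0,0,0,0],"fingers":[0,0,0,0,0,0,0,0]}'; done
python3 -m crank '{"translation":[[0,2,0],[0,2,0],[0,2,0],[0,2,0],[0,2,0],[0,2,0],[0,2,0]],"roll":[0,0,0,0,0,0,0],"fingers":[0,0,0,0,0,0,0]}'
python3 -m crank '{"translation":[[0,2,0],[0,2,0],[0,2,0],[0,2,0],[0,2,0]],"roll":[0,0,0,0,0],"fingers":[0,0,0,0,0]}'
python3 -c "
from h import *
u=np.array([-.0471,.9989,0])
to([.588,-.1344,.083]+.12*u,92.7)"
```

```text
clock: 14.8
position: [0.5844, -0.0512, 0.0831]
ee_rot: [0.0, -0.024, 1.0, -0.001]
contact_force: [-2.6, -2.4, 6.0]
width: 0.0113
gripper_force: 60.0
clock: 15.5
position: [0.5838, -0.0394, 0.0832]
ee_rot: [0.0, -0.024, 1.0, -0.003]
contact_force: [-3.3, -8.5, 5.6]
width: 0.0111
gripper_force: 59.7
clock: 16.0
position: [0.5833, -0.029, 0.0832]
ee_rot: [0.0, -0.024, 1.0, -0.002]
contact_force: [-2.1, -7.4, 5.2]
width: 0.0112
gripper_force: 59.9
t 16.0 pos [ 0.5833 -0.029   0.0832] yaw 92.74 tilt [ 8.0e-04 -4.1e-03 -1.0e+00] w 0.0112 F [-2.1 -7.4  5.2] g 59.9
shift mm [ 0.3 14.5  0.1] roll 0.001
```

```bash
python3 -m crank '{"translation":[[0,1,0],[0,1,0],[0,1,0],[0,1,0]],"roll":[0,0,0,0],"fingers":[0,0,0,0]}'|egrep 'pos|cont'
python3 -m crank '{"translation":[[0,1,0],[0,1,0]],"roll":[0,0],"fingers":[0,0]}'|egrep 'pos|cont'
python3 -m crank '{"translation":[[0,1,0],[0,1,0]],"roll":[0,0],"fingers":[0,0]}'|egrep 'pos|cont'
python3 -m crank '{"translation":[[0,1,0]],"roll":[0],"fingers":[0]}'|egrep 'pos|cont'
python3 -m crank '{"translation":[[0,1,0]],"roll":[0],"fingers":[0]}'|egrep 'pos|cont'
```

```text
position: [0.5831, -0.0249, 0.0832]
contact_force: [-1.9, -5.7, 5.9]
position: [0.583, -0.0229, 0.0832]
contact_force: [-1.9, -6.6, 5.3]
position: [0.5829, -0.0209, 0.0831]
contact_force: [-0.7, -5.5, 5.8]
position: [0.5829, -0.0198, 0.0832]
contact_force: [-2.5, -6.7, 5.7]
position: [0.5828, -0.0189, 0.0832]
contact_force: [-2.5, -6.6, 4.7]
```

```bash
python3 -m crank '{"translation":[[0,0.7,0]],"roll":[0],"fingers":[0]}'|egrep 'pos|cont'
python3 -m crank '{"translation":[[0,0.7,0]],"roll":[0],"fingers":[0]}'|egrep 'pos|cont'
python3 -m crank '{"translation":[[0,0.7,0]],"roll":[0],"fingers":[0]}'|egrep 'pos|cont'
python3 -m crank '{"translation":[[0,0.5,0],[0,0,0]],"roll":[0,0],"fingers":[0,0]}'|egrep 'pos|cont'
```

```text
position: [0.5828, -0.0181, 0.0831]
contact_force: [-2.6, -5.4, 5.0]
position: [0.5827, -0.0172, 0.0832]
contact_force: [-1.2, -4.8, 6.5]
position: [0.5827, -0.016, 0.0832]
contact_force: [-1.4, -3.5, 5.9]
position: [0.5826, -0.0145, 0.0831]
contact_force: [-2.5, -0.5, 5.9]
```

```bash
python3 -m crank '{"translation":[[0,0.6,0],[0,0,0]],"roll":[0,0],"fingers":[0,0]}'|egrep 'pos|cont'
python3 -c "
from h import *
u=np.array([-.0471,.9989,0])
to([.588,-.1344,.083]+.12*u,92.7)"
```

```text
position: [0.5825, -0.0133, 0.0831]
contact_force: [-2.0, -0.5, 5.1]
t 17.7 pos [ 0.5825 -0.0133  0.0831] yaw 92.71 tilt [ 6.e-04  0.e+00 -1.e+00] w 0.0112 F [-2.  -0.5  5.1] g 60.2
shift mm [ 0.2 -1.2  0.1] roll 0.0
```

```bash
python3 -m crank '{"translation":[[0,0,0],[0,0,0],[0,0,0]],"roll":[0,0,0],"fingers":[0,0,0]}'|egrep 'pos|cont'
python3 -m crank '{"translation":[[0,0.4,0],[0,0,0],[0,0,0]],"roll":[0,0,0],"fingers":[0,0,0]}'|egrep 'pos|cont'
python3 - <<'E'
from h import *
T=cam("top")
print(manip.get_state()["contact_force"],manip.get_state()["moment"])
E
```

```text
position: [0.5825, -0.0133, 0.0832]
contact_force: [-1.9, 0.9, 6.1]
position: [0.5825, -0.0131, 0.0831]
contact_force: [-2.2, 0.4, 6.4]
[-2.15683041  0.44222772  6.42067282] [-0.00202503  0.22765383  0.08140162]
```

```bash
python3 -m crank '{"translation":[[0,0.5,0],[0,0,0],[0,0,0]],"roll":[0,0,0],"fingers":[0,0,0]}'|egrep 'pos|cont'
python3 -m crank '{"translation":[[0,0.5,0],[0,0,0],[0,0,0]],"roll":[0,0,0],"fingers":[0,0,0]}'|egrep 'pos|cont'
```

```text
position: [0.5825, -0.0128, 0.0831]
contact_force: [-2.0, -0.4, 6.1]
position: [0.5825, -0.0126, 0.0832]
contact_force: [-1.4, -1.0, 5.6]
```

```bash
python3 -m crank '{"translation":[[0,0.6,0],[0,0.6,0],[0,0,0],[0,0,0]],"roll":[0,0,0,0],"fingers":[0,0,0,0]}'|egrep 'pos|cont'
python3 -m crank '{"translation":[[0,-0.8,0],[0,-0.8,0],[0,-0.8,0],[0,0,0],[0,0,0]],"roll":[0,0,0,0,0],"fingers":[0,0,0,0,0]}'|egrep 'pos|cont'
```

```text
position: [0.5825, -0.012, 0.0832]
contact_force: [-1.3, -3.5, 6.3]
position: [0.5825, -0.0129, 0.0831]
contact_force: [-1.7, 1.3, 6.4]
```

```bash
python3 - <<'E'
from h import *
u=np.array([-.0471,.9989,0]);to([0,0,0])
im=get_image("side");S=cam("side");p=np.array([.6759,-.1303,.152])+.1215*u
m=cv2.inRange(cv2.cvtColor(im,cv2.COLOR_BGR2HSV),(108,100,30),(130,255,255))
q=proj(S,p);print("pred pen top",q,"cap low",proj(S,p-[0,0,.054]))
x,y=q.astype(int);ys,xs=np.nonzero(m[y-15:y+45,x-20:x+20]);print(len(xs),xs.min()+x-20,xs.max()+x-20,ys.min()+y-15,ys.max()+y-15)
E
```

```text
t 19.8 pos [ 0.5825 -0.0129  0.0831] yaw 92.71 tilt [ 5.e-04  4.e-04 -1.e+00] w 0.0115 F [-1.7  1.3  6.4] g 60.2
shift mm [581.3  40.4  82.8] roll None
pred pen top [358.76173673 128.08095313] cap low [357.77680576 148.75121726]
52 357 360 129 146
```

The pen is upright in the socket where predicted, and the carriage is resisting in both directions in the notch.

```bash
python3 -c "
from rig import manip
print(manip.sign_off())"
```

```text
the job is handed in; nothing more can be done
None
```

I handed the job in at about 20 s: the pen stands seated in the carriage socket, the carriage rests in the notch with the gripper still on the tab, and the tweezers and tape were not touched.

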